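Find the crucible that nests in the leaning source and shut it in

ROBOT

A 6-joint arm with a two-finger parallel gripper is mounted at the origin on the work surface. World frame = base frame: x ahead of the robot, y to its left, z up, the work surface at z = 0. Lengths are in m, angles in degrees, forces in N, time in s.
With the tool pointing down it reaches from about 0.3 to 0.875 m from the base axis. Payload 4.2 kg.
Tool frame: the origin (TCP) lies at the centre of the arm's flange, where the gripper is bolted on; the fingertips stand 173 mm ahead of it and the grasp point (between the pads) lies ahead of it (ctrl.grasp_offset is the z of the grasp point in the tool frame, in m); z points along the fingers, x is the direction in which the jaws open and shut, and the axes are right-handed (so a half turn about z gives the same grasp; the last joint's range is limited). The gripper opens to 85 mm and grips with 20 to 120 N. Pads are 22 mm wide; open, the fingers measure 114 mm over their backs; the gripper's body (76 mm by 85 mm) begins 54 mm behind the grasp point. The pads swing forward as they close: fully open they stand 13 mm farther back than shut.
Start: joints at [75.917, 18.312, 89.639, -0, 72.044, -1.146], TCP at [0.129, 0.56, 0.405] pointing down, gripper open.
Joint ranges: [-177.97, 177.97], [-48.28, 115.42], [12.27, 149.76], [-77.06, 257.06], [2.81, 150.46], [-146.56, 146.56]. Speed limits (degrees/s): [147.25, 147.25, 180, 180, 180, 180].

INTERFACE

Orientations are given as a 3x3 rotation matrix whose columns are the frame's x, y, z axes.
In Python, from plant import ctrl gives the robot as it stands.
- The arm moves only by the tool arm_command, never from a script. Its argument "rows" is a list of rows, each an object of numbers: "wx", "wy", "wz": the turn, a rotation vector about the world's x, y, z each as a share of 2 rad, from -1 to 1; "x", "y", "z": the shift along the world's x, y, z each as a share of 50 cm, from -1 to 1; "fingers": the gripper command: -1 is shut, 1 is fully open, values between are in proportion. A call has exactly 8 rows; each row shifts and turns the commanded pose from where the row before left it; what a row does not reach is not made up. A row lasts 1/8 s, in which the tool goes at most 62.5 mm and 10.7 degrees, less where a joint would pass 70% of its speed; a pose out of reach is approached as far as the arm can. A call with a number of a shift or a turn outside -1 to 1 is refused whole. A call with a gripper value outside its range is refused whole. The fingers move at their own pace and stop on an object; "newtons" is the grip in N (left out, the last holds). Time passes only in rows, so rows that do not move let the fingers close, or fill a call up. It gives the time, the measured TCP pose, the force and the opening at its end, in the units of the state.
- ctrl.observe(): the state, without advancing time (a new reading comes with each control period).
- ctrl.snapshot(name): name is "scene" or "top" or "wrist"; returns the picture (420x560x3 uint8, red, green, blue); there is no depth.
- ctrl.get_calibration(name): a dict with "intrinsics" (3x3 intrinsics, pixels), "origin" and "attitude" of the camera in the world; the wrist camera has in their place "mount" (4x4, takes a point from camera to tool coordinates, whose origin is the TCP and whose axes are the tool frame's). Camera axes: x right, y up, looking along -z (the intrinsics and any distortion apply to the point x, -y, -z); pixel columns grow to the right and rows downward; lengths in m; the calibration is good to about 2 mm. A picture is of the moment at which its call begins: read the wrist's pose just before it. get_calibration takes no time and is no camera call.
- ctrl.finish_job(): hands the job in, once; it reports no verdict.
Trained networks look in the newest picture that a camera, given by its name, has taken for a name from the list of things; names that differ only in an ending like _2 or _b are one class to them, and where a whole thing is asked for, a point or a joint stands for the part that bears it (a point fixed in the world has none). Each returns a list of dicts, best first, with "conf" (0 to 1); they miss things now and then, are a little off and sometimes report something else, mostly with a low value. They report only what shows in the picture. A call takes as long as a camera call. They do not tell look-alikes from the thing itself.
- ctrl.find_in(camera, thing): "point" ([row, column] in pixels, amid what is visible of it).
- ctrl.masks_of(camera, thing): "region" (420x560 bool, what is visible of it) and "point" ([row, column] in pixels, amid what is visible of it).
The state is a dict: "clock": time; "qpos": joint angles; "qd": joint speeds; "effort": joint torques, N m; "eef_pos": TCP position; "ee_rot": TCP orientation; "contact_force": force on the tool from outside, world axes, zero at the start; "wrist_torque": the same for the moment, N m; "width": finger opening in m.
Only numpy, scipy, OpenCV 4.12 (cv2) and the standard library are available. Lean on these libraries where they do the work, as an engineer would, in place of code of your own. Each camera call takes 0.05 s, during which the arm holds its last target. There are 200 camera calls.

TASK

Find out by trying which of the three crucibles nests in the pot of the leaning source, seat that one in the pot, mouth out and fully down on the pot's floor, and let go of it; leave the two that do not fit standing upright on the bench. Then swing the open shutter fully shut over the seated crucible. Leave the other things on the bench where they are.

Things in the scene. Friction and masses are not known exactly. Their poses are not given: they have to be found in the camera images.
- stand: fixed grey base plate of the source, 150 x 130 x 12 mm. Origin: on the bench surface (z=0) near its middle; z up; the pot leans towards its -x side, i.e. roughly towards the robot
- pot: fixed steel pot on the stand, its axis leaning 30 degrees from vertical. Origin: centre of the bore's floor, 75 mm above the bench; z runs out of the mouth along the axis. Bore 56 mm wide, 50 mm deep (rim at z=50), outside 72 mm wide. A seated crucible stands 40 mm proud. Beside it at x=0, y=+78 mm of this frame stands the shutter's pivot post, parallel to z, 14 mm thick, top at z=112
- shutter (a joint): swing angle about the pivot post (parallel to the pot's z through its x=0, y=+78 mm): 0 shut, disc over the mouth; opens to 2.0, towards the pot's +x (up, away from the robot). At angle q the pin stands at x = 78 sin q, y = 78 - 78 cos q mm (pot's frame). Light friction (0.1 N m), stays where left. Starts open at 1.5 to 2.0, where it leaves a gripper room at the mouth
- shutter_pin (a point): where to grip the shutter's black pin: 12 mm thick, 42 long, parallel to the pot's z, on the middle of an aluminium disc 66 mm across, 4 thick. In the pot's frame the disc lies from z=104 to 108 mm, the pin from 108 to 150, this point at 132
- cup_a: one of three plain aluminium crucibles: straight round open cups, 90 mm tall, wall 4, foot edge bevelled by 4 x 6, about 0.12 kg. Alike, they differ in outside diameter: the fitting one is about 50 mm, the other two are 10 to 16 mm wider; which is which is not told. Origin: centre of its underside; z up its axis to the mouth
- cup_b: one of three plain aluminium crucibles: straight round open cups, 90 mm tall, wall 4, foot edge bevelled by 4 x 6, about 0.12 kg. Alike, they differ in outside diameter: the fitting one is about 50 mm, the other two are 10 to 16 mm wider; which is which is not told. Origin: centre of its underside; z up its axis to the mouth
- cup_c: one of three plain aluminium crucibles: straight round open cups, 90 mm tall, wall 4, foot edge bevelled by 4 x 6, about 0.12 kg. Alike, they differ in outside diameter: the fitting one is about 50 mm, the other two are 10 to 16 mm wider; which is which is not told. Origin: centre of its underside; z up its axis to the mouth
- flask: bystander: closed white bottle, 56 dia x 130 tall; origin centre of underside
- wrench: bystander: open-ended steel wrench lying flat, 150 long
- driver: bystander: screwdriver with black handle lying flat, 170 long
- dish: bystander: flat steel dish, 90 dia x 14 tall
- collar: bystander: steel ring, 42 dia x 14 tall, lying between the crucibles
- jar: bystander: small amber jar, 48 dia x 55 tall
- carrier: bystander: open white plastic carrier with dividers, 90 x 140 x 50 tall
There are look-alikes about, which are no part of the job. What is shaped like the stand but red is not meant.

How it is judged:
By the outcome, as a careful person would: the job done as asked, in the order asked, and still so for the second after the job is handed in, with the robot touching nothing.
It also fails if it takes over 72 s, if anything falls off the work surface, if the arm or the gripper's body presses on something with over 40 N, if the wrist force passes 120 N, or if a joint passes its speed limit or range.

## Working session

There is one attempt and no reset: what is moved stays moved. The work goes in short steps, Python scripts to look and compute and a tool call to move; the robot and the scene stay as the last step left them, time stands still between calls to the robot, and variables do not carry over. Pictures are saved under pics/ and viewed, about 8 in all and at most 12, crops included, and the job is handed in when it is done.

Besides the shell and the picture viewer there is one more tool, called after "Request:" in YAML: its name, and indented under it one key for each argument. arm_command: Moves the arm, as the interface text tells. Shift numbers are shares of 50 cm and turn numbers shares of 2 rad, none past 1 either way. Its arguments: {"type":"object","properties":{"rows":{"type":"array"},"newtons":{"type":"number"}},"required":["rows"]}

```bash
ls; mkdir -p pics
cat > h.py <<'E'
import numpy as np,cv2
from plant import ctrl
def cam(n,st=None):
    c=ctrl.get_calibration(n);K=np.array(c["intrinsics"])
    if "mount" in c:
        M=np.array(c["mount"]);R=np.array(st["ee_rot"]);p=np.array(st["eef_pos"])
        return K,R@M[:3,3]+p,R@M[:3,:3]
    return K,np.array(c["origin"]),np.array(c["attitude"])
def ray(C,rc):
    K,o,A=C;d=np.linalg.inv(K)@np.array([rc[1],rc[0],1.]);d=A@(d*[1,-1,-1]);return o,d/np.linalg.norm(d)
def onz(C,rc,z):
    o,d=ray(C,rc);return o+d*(z-o[2])/d[2]
def proj(C,P):
    K,o,A=C;q=(np.atleast_2d(P)-o)@A*[1,-1,-1];q=q@K.T;return q[:,:2]/q[:,2:]
def save(n,im): cv2.imwrite("pics/"+n+".png",cv2.cvtColor(np.ascontiguousarray(im),cv2.COLOR_RGB2BGR))
E
python3 - <<'E'
from h import *
np.set_printoptions(precision=3,suppress=True)
print({k:v for k,v in ctrl.get_calibration("top").items()},ctrl.get_calibration("scene"),ctrl.get_calibration("wrist"),ctrl.grasp_offset)
for n in("top","scene"):
    im=ctrl.snapshot(n);save(n+"0",im);C=cam(n)
    for t in("cup_a","pot","stand","shutter_pin","shutter","collar"):
        for r in ctrl.find_in(n,t): print(n,t,np.round(r["point"],1),round(r["conf"],2),onz(C,r["point"],0.09 if t=="cup_a" else 0.012))
print(ctrl.observe())
E
```

```text
pics
{'intrinsics': array([[530.453,   0.   , 272.884],
       [  0.   , 530.453, 209.282],
       [  0.   ,   0.   ,   1.   ]]), 'origin': array([ 0.202, -0.015,  1.556]), 'attitude': array([[ 0.016,  0.976, -0.218],
       [-1.   ,  0.016, -0.   ],
       [ 0.003,  0.218,  0.976]])} {'intrinsics': array([[544.433,   0.   , 272.481],
       [  0.   , 544.433, 205.58 ],
       [  0.   ,   0.   ,   1.   ]]), 'origin': array([ 1.238, -0.23 ,  1.442]), 'attitude': array([[ 0.295, -0.82 ,  0.49 ],
       [ 0.955,  0.261, -0.138],
       [-0.015,  0.509,  0.86 ]])} {'intrinsics': array([[332.549,   0.   , 281.928],
       [  0.   , 332.549, 211.341],
       [  0.   ,   0.   ,   1.   ]]), 'mount': array([[ 1.   ,  0.   ,  0.001,  0.   ],
       [ 0.001, -0.957, -0.289, -0.073],
       [ 0.001,  0.289, -0.957,  0.03 ],
       [ 0.   ,  0.   ,  0.   ,  1.   ]])} 0.1547
top cup_a [221.7 379.6] 0.89 [ 0.499 -0.315  0.09 ]
top cup_a [243.1 316.7] 0.87 [ 0.435 -0.138  0.09 ]
top cup_a [171.1 329.5] 0.62 [ 0.646 -0.175  0.09 ]
top pot [167.8 228.2] 0.61 [0.674 0.124 0.012]
top pot [312.3 106.2] 0
[... 924 characters left out ...]
pin [ 86.5 378.1] 0.74 [0.073 0.494 0.012]
scene shutter [ 83.1 379.1] 0.82 [0.059 0.504 0.012]
scene shutter [224.4 349.2] 0.79 [0.555 0.199 0.012]
scene collar [260.2 235. ] 0.71 [ 0.565 -0.157  0.012]
{'clock': 0.7, 'qpos': array([75.918, 18.31 , 89.639, -0.001, 72.042, -1.145]), 'qd': array([-0.014, -0.061,  0.003,  0.071,  0.004,  0.042]), 'effort': array([ -0.002, -41.53 , -23.438,  -0.   ,   0.   ,   0.   ]), 'eef_pos': array([0.129, 0.56 , 0.405]), 'ee_rot': array([[ 0.224,  0.975,  0.   ],
       [ 0.975, -0.224,  0.   ],
       [ 0.   ,  0.   , -1.   ]]), 'contact_force': array([-0.856,  1.303, -0.142]), 'wrist_torque': array([ 0.019, -0.025,  0.028]), 'width': 0.08530376991515409}
```

Run:
```python
import cv2
for n,(r0,r1,c0,c1) in {"top":(100,360,70,450),"scene":(60,340,130,450)}.items():
    a=cv2.imread(f"pics/{n}0.png")[r0:r1,c0:c1];s=min(800/a.shape[1],600/a.shape[0]);print(n,s)
    cv2.imwrite(f"pics/{n}0c.png",cv2.resize(a,None,fx=s,fy=s,interpolation=cv2.INTER_CUBIC))
```

```text
top 2.1052631578947367
scene 2.142857142857143
```

View pics/top0c.png

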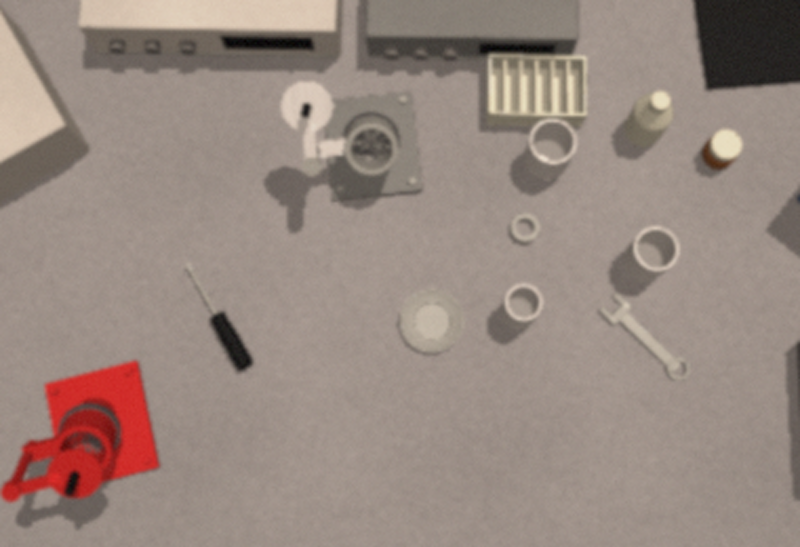

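View pics/scene0c.png

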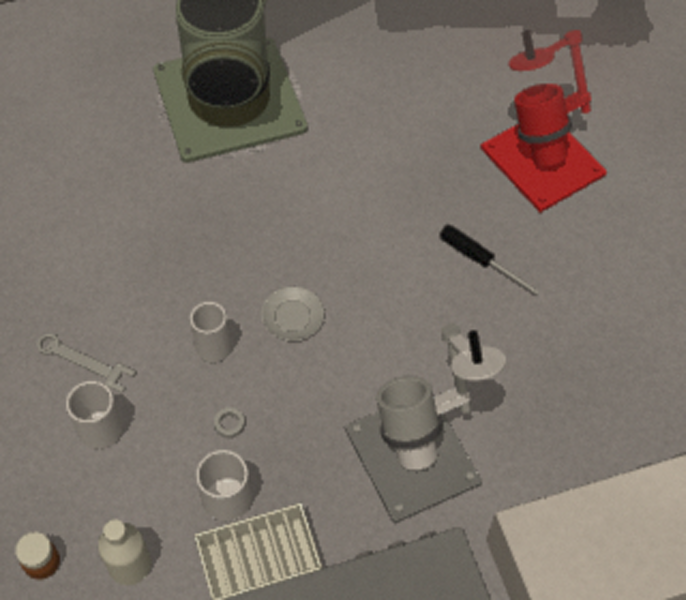

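The top view shows the cup at crop (523,302) as the narrowest. The grey source is at about (370,145), and the red look-alike is at lower left. The scene view agrees. I'm moving to a closer wrist view of the source.

Request:
arm_command:
  rows:
    - {"x":0.06,"y":-0.07,"z":0.05,"wz":0.014,"fingers":1}
    - {"x":0.076,"y":-0.086,"z":0.03,"wz":0.014,"fingers":1}
    - {"x":0.076,"y":-0.086,"wz":0.014,"fingers":1}
    - {"x":0.076,"y":-0.086,"wz":0.014,"fingers":1}
    - {"x":0.076,"y":-0.086,"wz":0.014,"fingers":1}
    - {"x":0.076,"y":-0.086,"wz":0.014,"fingers":1}
    - {"x":0.076,"y":-0.086,"wz":0.014,"fingers":1}
    - {"x":0.076,"y":-0.086,"wz":0.014,"fingers":1}

```text
$.rows[0]: bad value
```

Request:
arm_command:
  rows:
    - {"x":0.076,"y":-0.086,"fingers":1}
    - {"x":0.076,"y":-0.086,"fingers":1}
    - {"x":0.06,"y":-0.086,"fingers":1}
    - {"fingers":1}
    - {"fingers":1}
    - {"fingers":1}
    - {"fingers":1}
    - {"fingers":1}

```text
$.rows[0]: bad value
```

Run:
```python
from h import *
np.set_printoptions(precision=3,suppress=True)
s=ctrl.observe();im=ctrl.snapshot("wrist");save("w1",im);C=cam("wrist",s);np.save("w1.npy",np.array([s["eef_pos"],*s["ee_rot"]]))
print(s["clock"],s["eef_pos"],s["ee_rot"],s["qpos"],s["contact_force"])
for t in("pot","stand","shutter_pin","shutter","cup_a"):
    for r in ctrl.masks_of("wrist",t): 
        print(t,np.round(r["point"],1),round(r["conf"],2),onz(C,r["point"],.012)); np.save(f"m_{t}.npy",r["region"]) if r["conf"]>.5 else 0
a=cv2.imread("pics/w1.png");cv2.imwrite("pics/w1c.png",cv2.resize(a,None,fx=1.42,fy=1.42,interpolation=cv2.INTER_CUBIC))
```

```text
0.7 [0.129 0.56  0.405] [[ 0.224  0.975  0.   ]
 [ 0.975 -0.224  0.   ]
 [ 0.     0.    -1.   ]] [75.918 18.31  89.639 -0.001 72.042 -1.145] [-0.856  1.303 -0.142]
pot [330.5 203.2] 0.7 [0.297 0.418 0.012]
stand [314.2 216.3] 0.93 [0.277 0.441 0.012]
shutter_pin [322.8 192. ] 0.76 [0.283 0.407 0.012]
shutter [324.3 194.5] 0.96 [0.285 0.41  0.012]
```

View pics/w1c.png

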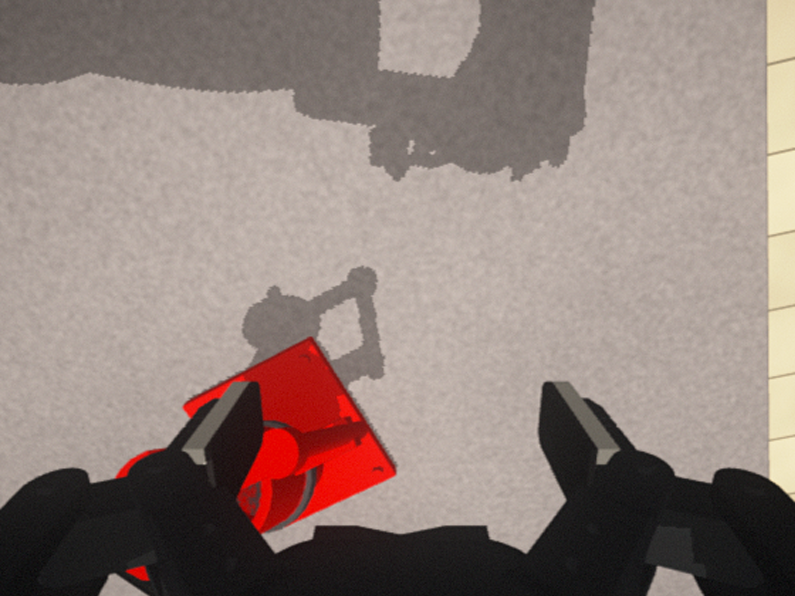

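Only the red look-alike shows in this view, because the move was refused. The rows seem to need every key, so I'm sending them in full.

Request:
arm_command:
  rows:
    - {"x":0.085,"y":-0.065,"z":0.05,"wx":0,"wy":0,"wz":0.014,"fingers":1}
    - {"x":0.09,"y":-0.07,"z":0.04,"wx":0,"wy":0,"wz":0.014,"fingers":1}
    - {"x":0.095,"y":-0.073,"z":0.02,"wx":0,"wy":0,"wz":0.014,"fingers":1}
    - {"x":0.095,"y":-0.073,"z":0.02,"wx":0,"wy":0,"wz":0.014,"fingers":1}
    - {"x":0.095,"y":-0.073,"z":0,"wx":0,"wy":0,"wz":0.014,"fingers":1}
    - {"x":0.095,"y":-0.073,"z":0,"wx":0,"wy":0,"wz":0.014,"fingers":1}
    - {"x":0.095,"y":-0.073,"z":0,"wx":0,"wy":0,"wz":0.014,"fingers":1}
    - {"x":0.095,"y":-0.073,"z":0,"wx":0,"wy":0,"wz":0.014,"fingers":1}
  newtons: 40

```text
clock: 2.0
eef_pos: [0.5026, 0.2725, 0.4699]
ee_rot: [[0.001, 1.0, 0.0], [1.0, -0.001, 0.001], [0.001, 0.0, -1.0]]
contact_force: [0.4, 0.9, -0.3]
width: 0.0854
```

Request:
arm_command:
  rows:
    - {"x":0.095,"y":-0.073,"z":0,"wx":0,"wy":0,"wz":0,"fingers":1}
    - {"x":0.095,"y":-0.073,"z":0,"wx":0,"wy":0,"wz":0,"fingers":1}
    - {"x":0.095,"y":-0.073,"z":0,"wx":0,"wy":0,"wz":0,"fingers":1}
    - {"x":0.095,"y":-0.073,"z":0,"wx":0,"wy":0,"wz":0,"fingers":1}
    - {"x":0.0,"y":0,"z":0,"wx":0,"wy":0,"wz":0,"fingers":1}
    - {"x":0,"y":0,"z":0,"wx":0,"wy":0,"wz":0,"fingers":1}
    - {"x":0,"y":0,"z":0,"wx":0,"wy":0,"wz":0,"fingers":1}
    - {"x":0,"y":0,"z":0,"wx":0,"wy":0,"wz":0,"fingers":1}

```text
clock: 3.0
eef_pos: [0.6903, 0.1289, 0.4705]
ee_rot: [[0.0, 1.0, 0.001], [1.0, -0.0, 0.0], [0.0, 0.001, -1.0]]
contact_force: [0.2, -0.6, -0.4]
width: 0.0855
```

Run:
```python
from h import *
np.set_printoptions(precision=3,suppress=True)
s=ctrl.observe();im=ctrl.snapshot("wrist");save("w2",im);C=cam("wrist",s);np.save("w2.npy",np.array([s["eef_pos"],*s["ee_rot"]]))
print(s["clock"],s["eef_pos"],s["ee_rot"],s["qpos"],s["contact_force"])
for t in("pot","stand","shutter_pin","shutter","cup_a"):
    for r in ctrl.masks_of("wrist",t): 
        print(t,np.round(r["point"],1),round(r["conf"],2),onz(C,r["point"],.012)); np.save(f"m_{t}.npy",r["region"]) if r["conf"]>.5 else 0
a=cv2.imread("pics/w2.png");cv2.imwrite("pics/w2c.png",cv2.resize(a,None,fx=1.42,fy=1.42,interpolation=cv2.INTER_CUBIC))
```

```text
3.0 [0.69  0.129 0.471] [[ 0.     1.     0.001]
 [ 1.    -0.     0.   ]
 [ 0.     0.001 -1.   ]] [  9.637  28.954  63.457   0.012  87.547 -80.347] [ 0.17  -0.642 -0.384]
pot [159.  275.7] 0.74 [0.677 0.12  0.012]
stand [158.6 260.8] 0.62 [0.676 0.101 0.012]
shutter_pin [169.6 298.8] 0.87 [0.69  0.15  0.012]
shutter [172.1 298.3] 0.97 [0.694 0.15  0.012]
cup_a [147.9  25.2] 0.79 [ 0.662 -0.199  0.012]
cup_a [167.2 299.6] 0.29 [0.687 0.151 0.012]
```

View pics/w2c.png

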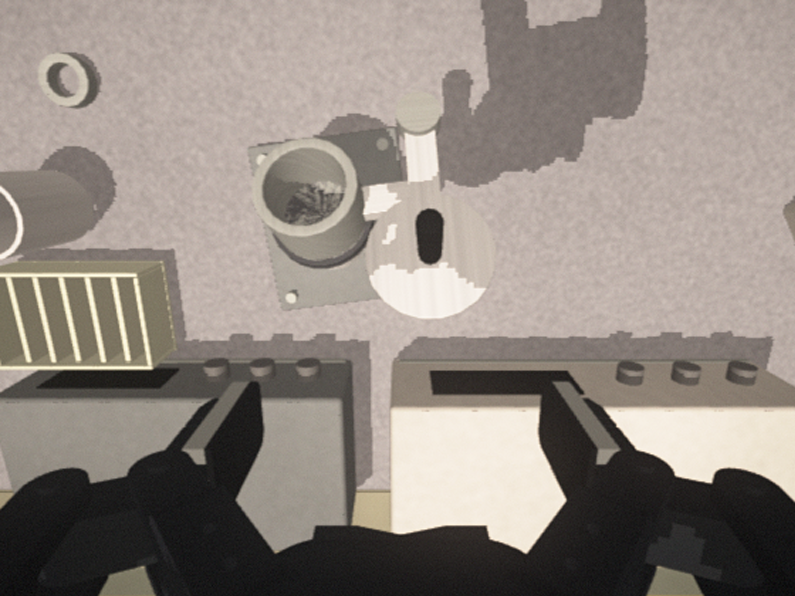

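The wrist view shows the grey source clearly. In the enlarged picture the rim ellipse is centred near (304,190), the disc near (431,250) with the pin on it, the post top near (419,107), and plate corners at (249,148), (389,128) and (284,310). I'm fitting the pose to these.

```bash
cat > fit.py <<'E'
from h import *
from scipy.optimize import least_squares
np.set_printoptions(precision=4,suppress=True)
a=np.load("w2.npy");st=dict(eef_pos=a[0],ee_rot=a[1:]);C=cam("wrist",st);k=1.42
def potR(yaw):
    c,s=np.cos(yaw),np.sin(yaw);t=np.radians(30)
    Rz=np.array([[c,-s,0],[s,c,0],[0,0,1]]);Ry=np.array([[np.cos(t),0,-np.sin(t)],[0,1,0],[np.sin(t),0,np.cos(t)]])
    return Rz,Rz@Ry
th=np.linspace(0,2*np.pi,181)
def circ(r,z,c=(0,0)): return np.c_[c[0]+r*np.cos(th),c[1]+r*np.sin(th),0*th+z]
def model(p,C=C,k=k):
    Rz,R=potR(p[2]);o=np.array([p[0],p[1],.075]);W=lambda P:proj(C,np.atleast_2d(P)@R.T+o)*k
    q=p[3];c=(.078*np.sin(q),.078-.078*np.cos(q))
    return dict(rim=W(circ(.036,.05)),bore=W(circ(.028,.05)),disc=W(circ(.033,.108,c)),pin=W([[*c,.108],[*c,.15]]),post=W([[0,.078,.112]]),
      plate=proj(C,np.array([[-.075,-.065,.012],[-.075,.065,.012],[.075,-.065,.012],[.075,.065,.012]])@Rz.T+[p[4],p[5],0])*k)
def res(p):
    m=model(p);r,d=m["rim"],m["disc"]
    return np.r_[r[:,0].min()-251,r[:,0].max()-358,r[:,1].min()-137,d[:,0].min()-366,d[:,0].max()-495,d[:,1].max()-319,
      m["pin"][1]-[430,219],(m["post"][0]-[419,107])*.3,(m["plate"][0]-[249,148]),(m["plate"][2]-[284,310]),(m["plate"][1]-[389,128])*.5]
if __name__=="__main__":
    f=least_squares(res,[.66,.12,0,1.7,.68,.09],loss="soft_l1",f_scale=3);p=f.x;print(p,np.round(res(p),1));np.save("pose.npy",p)
    Rz,R=potR(p[2]);print(R);print("rim c",np.array([p[0],p[1],.075])+R@[0,0,.05])
    ims=[]
    for n,file,CC,box in(("w","w2",C,(80,80,250,240)),("t","top0",cam("top"),(190,120,100,100)),("s","scene0",cam("scene"),(280,190,100,120))):
        im=cv2.imread(f"pics/{file}.png");x,y,w,h=box[0] if n!="w" else 160,box[1] if n!="w" else 60,box[2] if n!="w" else 200,box[3] if n!="w" else 180
        z=4 if n!="w" else 2.2
        z=400/h;im=cv2.resize(im[y:y+h,x:x+w],None,fx=z,fy=z,interpolation=cv2.INTER_CUBIC)
        for nm,P in model(p,CC,1).items():
            P=(P-[x,y])*z
            if nm in("post",): cv2.circle(im,tuple(int(v) for v in P[0]),3,(0,0,255),-1)
            else: cv2.polylines(im,[P[[0,1,3,2]].astype(np.int32) if nm=="plate" else P.astype(np.int32)],nm=="plate",(0,255,0) if nm!="disc" else (255,0,255),1)
        ims.append(im)
    o=np.hstack(ims);print(o.shape);cv2.imwrite("pics/fit.png",cv2.resize(o,None,fx=min(1,800/o.shape[1]),fy=min(1,800/o.shape[1])))
E
python3 fit.py
```

```text
[0.6598 0.0681 0.136  1.5236 0.6748 0.0713] [ 0.1 -0.  -0.5 -1.2  2.1 -1.4 -0.5  1.2 -0.4  1.1 -1.1 -0.3 -0.2  1.2
  3.9 -1.1]
[[ 0.858  -0.1356 -0.4954]
 [ 0.1174  0.9908 -0.0678]
 [ 0.5     0.      0.866 ]]
rim c [0.635  0.0647 0.1183]
(400, 1177, 3)
```

View pics/fit.png

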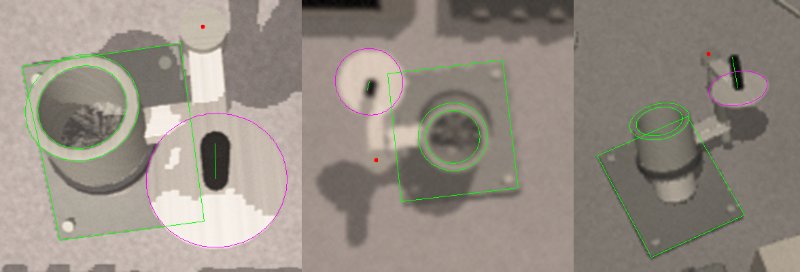

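Run:
```python
from fit import *
p=np.load("pose.npy");im=cv2.imread("pics/w2.png");x,y,w,h=165,80,190,150;z=4
im=cv2.resize(im[y:y+h,x:x+w],None,fx=z,fy=z,interpolation=cv2.INTER_NEAREST)
m=model(p,C,1)
for nm in("rim","bore","disc"):
    for P in (m[nm]-[x,y]+.5)[::6]*z: cv2.circle(im,tuple(int(v) for v in P),2,(0,255,0),-1)
cv2.imwrite("pics/f2.png",im);print(im.shape)
```

```text
(600, 760, 3)
```

View pics/f2.png

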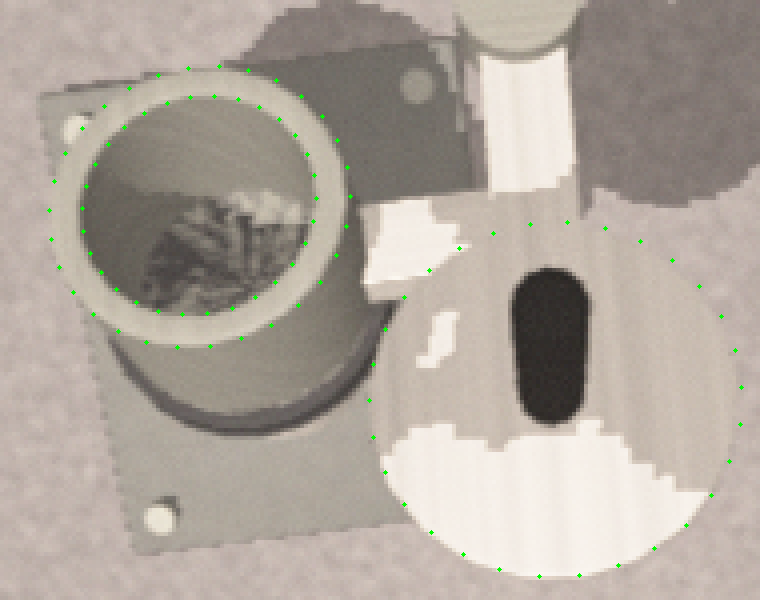

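The overlay matches the rim and disc within about 1 px, so the pot pose holds and the shutter stands at q≈1.52. Next I'll turn the tool and look closely at the narrow cup.

Request:
arm_command:
  rows:
    - {"x":-0.064,"y":-0.075,"z":0,"wx":0,"wy":0,"wz":-0.092,"fingers":1}
    - {"x":-0.064,"y":-0.075,"z":0,"wx":0,"wy":0,"wz":-0.092,"fingers":1}
    - {"x":-0.064,"y":-0.075,"z":-0.03,"wx":0,"wy":0,"wz":-0.092,"fingers":1}
    - {"x":-0.064,"y":-0.075,"z":-0.03,"wx":0,"wy":0,"wz":-0.092,"fingers":1}
    - {"x":-0.064,"y":-0.075,"z":-0.03,"wx":0,"wy":0,"wz":-0.092,"fingers":1}
    - {"x":-0.064,"y":-0.075,"z":-0.03,"wx":0,"wy":0,"wz":-0.092,"fingers":1}
    - {"x":-0.064,"y":-0.075,"z":-0.04,"wx":0,"wy":0,"wz":-0.092,"fingers":1}
    - {"x":-0.064,"y":-0.075,"z":-0.04,"wx":0,"wy":0,"wz":-0.092,"fingers":1}

```text
clock: 4.3
eef_pos: [0.434, -0.1731, 0.3695]
ee_rot: [[0.996, 0.091, 0.001], [0.091, -0.996, -0.001], [0.001, 0.001, -1.0]]
contact_force: [1.1, -0.9, 0.1]
width: 0.0853
```

Request:
arm_command:
  rows:
    - {"x":0,"y":0,"z":0,"wx":0,"wy":0,"wz":-0.049,"fingers":1}
    - {"x":0,"y":0,"z":0,"wx":0,"wy":0,"wz":0,"fingers":1}
    - {"x":0,"y":0,"z":0,"wx":0,"wy":0,"wz":0,"fingers":1}
    - {"x":0,"y":0,"z":0,"wx":0,"wy":0,"wz":0,"fingers":1}
    - {"x":0,"y":0,"z":0,"wx":0,"wy":0,"wz":0,"fingers":1}
    - {"x":0,"y":0,"z":0,"wx":0,"wy":0,"wz":0,"fingers":1}
    - {"x":0,"y":0,"z":0,"wx":0,"wy":0,"wz":0,"fingers":1}
    - {"x":0,"y":0,"z":0,"wx":0,"wy":0,"wz":0,"fingers":1}

```text
clock: 5.3
eef_pos: [0.4353, -0.1721, 0.3697]
ee_rot: [[1.0, -0.001, 0.0], [-0.001, -1.0, 0.0], [0.0, -0.0, -1.0]]
contact_force: [0.4, 0.1, 0.0]
width: 0.0854
```

```bash
cat > cup.py <<'E'
from h import *
np.set_printoptions(precision=4,suppress=True)
s=ctrl.observe();im=ctrl.snapshot("wrist");save("w3",im);C=cam("wrist",s)
print(s["clock"],s["eef_pos"],s["ee_rot"],s["qpos"])
big=im.copy()
for r in ctrl.masks_of("wrist","cup_a"):
    print("cup",np.round(r["point"],1),round(r["conf"],2),onz(C,r["point"],.09),onz(C,r["point"],.045))
    m=r["region"].astype(np.uint8);cs,_=cv2.findContours(m,cv2.RETR_EXTERNAL,cv2.CHAIN_APPROX_NONE);cv2.drawContours(big,cs,-1,(0,255,0),1)
save("w3c",cv2.resize(big,None,fx=1.42,fy=1.42,interpolation=cv2.INTER_CUBIC))
E
python3 cup.py
```

```text
5.3 [ 0.4353 -0.1721  0.3697] [[ 1.     -0.0009  0.    ]
 [-0.0009 -1.      0.    ]
 [ 0.     -0.     -1.    ]] [-22.9798  10.2772 106.1224   0.0012  63.5987 -22.9307]
cup [207.9 520.4] 0.89 [ 0.6223 -0.1717  0.09  ] [ 0.6559 -0.1849  0.045 ]
cup [168.9 278.5] 0.8 [ 0.4332 -0.1407  0.09  ] [ 0.4328 -0.1483  0.045 ]
cup [338.2 353.8] 0.76 [ 0.4993 -0.2919  0.09  ] [ 0.5108 -0.3268  0.045 ]
cup [171.3 409.2] 0.55 [ 0.5321 -0.1427  0.09  ] [ 0.5495 -0.1507  0.045 ]
cup [304.1 257.7] 0.36 [ 0.4149 -0.2573  0.09  ] [ 0.4111 -0.2859  0.045 ]
```

View pics/w3c.png

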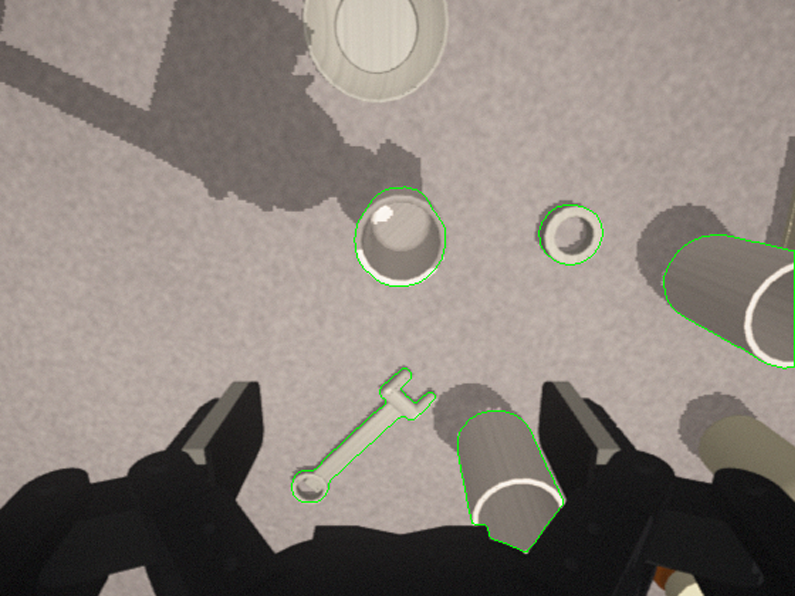

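The cup's rim is centred near (400,241) in the enlarged picture, about 63 px wide natively, which is about 49 mm at that depth. That makes it the ~50 mm cup, at (0.4355, -0.1415). I'm grasping it 75 mm up.

Request:
arm_command:
  rows:
    - {"x":0,"y":0.061,"z":-0.02,"wx":0,"wy":0,"wz":0,"fingers":1}
    - {"x":0,"y":0,"z":-0.09,"wx":0,"wy":0,"wz":0,"fingers":1}
    - {"x":0,"y":0,"z":-0.09,"wx":0,"wy":0,"wz":0,"fingers":1}
    - {"x":0,"y":0,"z":-0.079,"wx":0,"wy":0,"wz":0,"fingers":1}
    - {"x":0,"y":0,"z":0,"wx":0,"wy":0,"wz":0,"fingers":1}
    - {"x":0,"y":0,"z":0,"wx":0,"wy":0,"wz":0,"fingers":-1}
    - {"x":0,"y":0,"z":0,"wx":0,"wy":0,"wz":0,"fingers":-1}
    - {"x":0,"y":0,"z":0,"wx":0,"wy":0,"wz":0,"fingers":-1}
  newtons: 40

```text
clock: 6.4
eef_pos: [0.4358, -0.1418, 0.2322]
ee_rot: [[1.0, -0.001, 0.004], [-0.001, -1.0, -0.001], [0.004, 0.001, -1.0]]
contact_force: [-0.5, 0.1, 5.6]
width: 0.0492
```

Request:
arm_command:
  rows:
    - {"x":0,"y":0,"z":0,"wx":0,"wy":0,"wz":0,"fingers":-1}
    - {"x":0,"y":0,"z":0,"wx":0,"wy":0,"wz":0,"fingers":-1}
    - {"x":0,"y":0,"z":0,"wx":0,"wy":0,"wz":0,"fingers":-1}
    - {"x":0,"y":0,"z":0,"wx":0,"wy":0,"wz":0,"fingers":-1}
    - {"x":0,"y":0,"z":0.02,"wx":0,"wy":0,"wz":0,"fingers":-1}
    - {"x":0,"y":0,"z":0.05,"wx":0,"wy":0,"wz":0,"fingers":-1}
    - {"x":0,"y":0,"z":0.1,"wx":0,"wy":0,"wz":0,"fingers":-1}
    - {"x":0,"y":0,"z":0.1,"wx":0,"wy":0,"wz":0,"fingers":-1}

```text
clock: 7.4
eef_pos: [0.4348, -0.1414, 0.3674]
ee_rot: [[1.0, -0.001, 0.0], [-0.001, -1.0, -0.0], [0.0, 0.0, -1.0]]
contact_force: [0.8, -0.2, -1.7]
width: 0.0494
```

The grip width of 49.4 mm confirms the fitting cup, now lifted. I'll work out the move to the pre-insertion pose.

```bash
cat > go.py <<'E'
import sys
from fit import *
from scipy.spatial.transform import Rotation as Ro
p=np.load("pose.npy");Rz,R=potR(p[2]);o=np.array([p[0],p[1],.075])
def inpot(s): return R.T@(np.array(s["eef_pos"])-o)*1000
def goto(P,Rt=None,n=8):
    s=ctrl.observe();P=o+R@np.array(P)
    if Rt is None: Rt=np.c_[R[:,0],-R[:,1],-R[:,2]]
    v=Ro.from_matrix(Rt@np.array(s["ee_rot"]).T).as_rotvec();d=P-s["eef_pos"]
    print("t",s["clock"],"pot mm",inpot(s),"shift",d,"shares",d/.5,"rot deg",np.degrees(v),"shares",v/2,"q",s["qpos"],"w",s["width"],"F",s["contact_force"])
    print("F pot",R.T@s["contact_force"],"mis deg",np.degrees(np.linalg.norm(v)))
if __name__=="__main__": goto([float(a)/1000 for a in sys.argv[1:4]])
E
python3 go.py 0 0 310
```

```text
t 7.4 pot mm [ -71.4121 -177.1333  378.843 ] shift [ 0.0714  0.1885 -0.0239] shares [ 0.1427  0.3771 -0.0478] rot deg [  2.0278 -29.9276   7.6717] shares [ 0.0177 -0.2612  0.0669] q [-19.461    9.4305 107.578    0.004   62.9644 -19.4034] w 0.04941597787416193 F [ 0.8098 -0.17   -1.747 ]
F pot [-0.1987 -0.2782 -1.9026] mis deg 30.961753624331973
```

Request:
arm_command:
  rows:
    - {"x":0.0238,"y":0.0628,"z":0,"wx":0.003,"wy":-0.0435,"wz":0.0111,"fingers":-1}
    - {"x":0.0238,"y":0.0628,"z":0,"wx":0.003,"wy":-0.0435,"wz":0.0111,"fingers":-1}
    - {"x":0.0238,"y":0.0628,"z":0,"wx":0.003,"wy":-0.0435,"wz":0.0111,"fingers":-1}
    - {"x":0.0238,"y":0.0628,"z":0,"wx":0.003,"wy":-0.0435,"wz":0.0111,"fingers":-1}
    - {"x":0.0238,"y":0.0628,"z":-0.02,"wx":0.003,"wy":-0.0435,"wz":0.0111,"fingers":-1}
    - {"x":0.0238,"y":0.0628,"z":-0.02,"wx":0.003,"wy":-0.0435,"wz":0.0111,"fingers":-1}
    - {"x":0,"y":0,"z":0,"wx":0,"wy":0,"wz":0,"fingers":-1}
    - {"x":0,"y":0,"z":0,"wx":0,"wy":0,"wz":0,"fingers":-1}

```text
clock: 8.4
eef_pos: [0.5063, 0.0467, 0.3457]
ee_rot: [[0.859, 0.135, 0.494], [0.117, -0.991, 0.068], [0.499, -0.001, -0.867]]
contact_force: [0.4, 0.1, -1.5]
width: 0.0495
```

Run:
```python
from go import *
goto([0,0,.29])
s=ctrl.observe();T=np.array(s["eef_pos"]);Rt=np.array(s["ee_rot"])
ims=[]
for n,(x,y,w,h) in {"scene":(270,150,130,120),"wrist":(0,0,560,420)}.items():
    im=ctrl.snapshot(n);CC=cam(n,s);im=cv2.cvtColor(im,cv2.COLOR_RGB2BGR)
    z=400/h;im=cv2.resize(im[y:y+h,x:x+w],None,fx=z,fy=z,interpolation=cv2.INTER_CUBIC)
    m=model(p,CC,1);pts=[m["rim"],m["bore"],m["disc"]]
    for zz in(.23,.14): pts.append(proj(CC,circ(.025,zz)@Rt.T+T))
    for P in pts: 
        for a in (P[::5]-[x,y])*z: cv2.circle(im,tuple(int(v) for v in a),1,(0,255,0),-1)
    ims.append(im)
o_=np.hstack(ims);cv2.imwrite("pics/pre.png",cv2.resize(o_,None,fx=800/o_.shape[1],fy=800/o_.shape[1],interpolation=cv2.INTER_AREA))
```

```text
t 8.4 pot mm [  1.1588  -0.3808 311.8816] shift [ 0.0098  0.0017 -0.0195] shares [ 0.0196  0.0034 -0.0391] rot deg [-0.0299 -0.0826  0.005 ] shares [-0.0003 -0.0007  0.    ] q [  3.3356  10.0036 113.6113   5.0329  26.6286  -8.34  ] w 0.04947857234406965 F [ 0.3811  0.0766 -1.4646]
F pot [-0.3963  0.0242 -1.4624] mis deg 0.08800261758787499
```

View pics/pre.png

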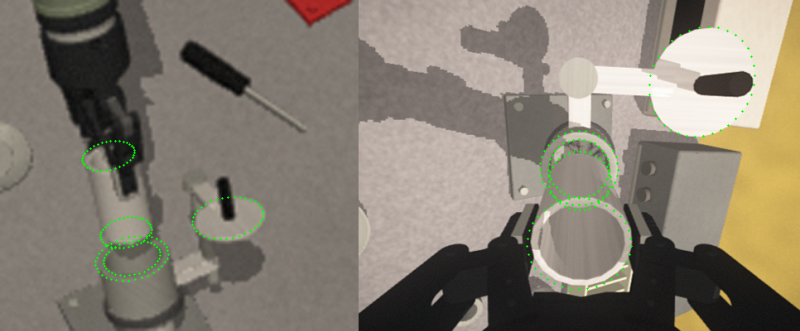

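The scene view has the cup foot just above the pot mouth, coaxial within a millimetre or two, and the wrist view has the mouth and cup lined up. I'm inserting along the axis and watching the force.

Request:
arm_command:
  rows:
    - {"x":0.0086,"y":0.0014,"z":-0.0163,"wx":0,"wy":0,"wz":0,"fingers":-1}
    - {"x":0.0086,"y":0.0014,"z":-0.0163,"wx":0,"wy":0,"wz":0,"fingers":-1}
    - {"x":0.0086,"y":0.0014,"z":-0.0163,"wx":0,"wy":0,"wz":0,"fingers":-1}
    - {"x":0.0086,"y":0.0014,"z":-0.0163,"wx":0,"wy":0,"wz":0,"fingers":-1}
    - {"x":0.004,"y":0.0005,"z":-0.0069,"wx":0,"wy":0,"wz":0,"fingers":-1}
    - {"x":0.004,"y":0.0005,"z":-0.0069,"wx":0,"wy":0,"wz":0,"fingers":-1}
    - {"x":0,"y":0,"z":0,"wx":0,"wy":0,"wz":0,"fingers":-1}
    - {"x":0,"y":0,"z":0,"wx":0,"wy":0,"wz":0,"fingers":-1}

```text
clock: 9.5
eef_pos: [0.5278, 0.0501, 0.306]
ee_rot: [[0.858, 0.135, 0.495], [0.117, -0.991, 0.068], [0.5, -0.001, -0.866]]
contact_force: [0.2, -0.2, -0.8]
width: 0.0492
```

```bash
python3 go.py 0 0 235
```

```text
t 9.5 pot mm [  0.1651   0.0619 266.6073] shift [ 0.0155  0.0021 -0.0275] shares [ 0.031   0.0041 -0.0549] rot deg [-0.0438 -0.0174  0.021 ] shares [-0.0004 -0.0002  0.0002] q [  3.6024  14.5896 114.3238   5.8567  21.2672  -9.0487] w 0.04918914147931834 F [ 0.1852 -0.1824 -0.7867]
F pot [-0.2559 -0.2059 -0.7606] mis deg 0.051551523367409695
```

Request:
arm_command:
  rows:
    - {"x":0.005,"y":0.0006,"z":-0.0088,"wx":0,"wy":0,"wz":0,"fingers":-1}
    - {"x":0.005,"y":0.0006,"z":-0.0088,"wx":0,"wy":0,"wz":0,"fingers":-1}
    - {"x":0.005,"y":0.0006,"z":-0.0088,"wx":0,"wy":0,"wz":0,"fingers":-1}
    - {"x":0.005,"y":0.0006,"z":-0.0088,"wx":0,"wy":0,"wz":0,"fingers":-1}
    - {"x":0.005,"y":0.0006,"z":-0.0088,"wx":0,"wy":0,"wz":0,"fingers":-1}
    - {"x":0.004,"y":0.0006,"z":-0.007,"wx":0,"wy":0,"wz":0,"fingers":-1}
    - {"x":0,"y":0,"z":0,"wx":0,"wy":0,"wz":0,"fingers":-1}
    - {"x":0,"y":0,"z":0,"wx":0,"wy":0,"wz":0,"fingers":-1}

```text
clock: 10.5
eef_pos: [0.5423, 0.0519, 0.2803]
ee_rot: [[0.858, 0.135, 0.495], [0.117, -0.991, 0.068], [0.5, -0.001, -0.866]]
contact_force: [-0.4, 0.6, -1.5]
width: 0.0493
```

```bash
python3 go.py 0 0 230
```

```text
t 10.5 pot mm [ -0.0047  -0.1259 237.0768] shift [ 0.0035  0.0006 -0.0061] shares [ 0.007   0.0012 -0.0123] rot deg [-0.0419 -0.0356  0.021 ] shares [-0.0004 -0.0003  0.0002] q [  3.7094  17.6931 114.4078   6.6646  18.1079  -9.8331] w 0.04929112400220583 F [-0.3981  0.5861 -1.5435]
F pot [-1.0445  0.6347 -1.1792] mis deg 0.058873124397591785
```

Request:
arm_command:
  rows:
    - {"x":0.002,"y":0.0003,"z":-0.0035,"wx":0,"wy":0,"wz":0,"fingers":-1}
    - {"x":0.002,"y":0.0003,"z":-0.0035,"wx":0,"wy":0,"wz":0,"fingers":-1}
    - {"x":0.002,"y":0.0003,"z":-0.0035,"wx":0,"wy":0,"wz":0,"fingers":-1}
    - {"x":0.001,"y":0.0001,"z":-0.0017,"wx":0,"wy":0,"wz":0,"fingers":-1}
    - {"x":0,"y":0,"z":0,"wx":0,"wy":0,"wz":0,"fingers":-1}
    - {"x":0,"y":0,"z":0,"wx":0,"wy":0,"wz":0,"fingers":-1}
    - {"x":0,"y":0,"z":0,"wx":0,"wy":0,"wz":0,"fingers":-1}
    - {"x":0,"y":0,"z":0,"wx":0,"wy":0,"wz":0,"fingers":-1}

```text
clock: 11.5
eef_pos: [0.5445, 0.0523, 0.2763]
ee_rot: [[0.858, 0.135, 0.495], [0.117, -0.991, 0.069], [0.5, -0.001, -0.866]]
contact_force: [-16.2, -2.2, 18.8]
width: 0.0488
```

```bash
python3 go.py 0 0 230
```

```text
t 11.5 pot mm [ -0.1328  -0.0296 232.5282] shift [ 0.0014  0.0002 -0.0021] shares [ 0.0027  0.0004 -0.0042] rot deg [-0.0565  0.0003  0.0071] shares [-0.0005  0.      0.0001] q [  3.7342  18.1697 114.4299   6.8776  17.5761 -10.0397] w 0.04883217751030619 F [-16.1895  -2.2462  18.7766]
F pot [-4.7664 -0.0308 24.4333] mis deg 0.05696488133129623
```

Contact came at 24 N axially, with the TCP 232.5 mm along the axis. At the grasp it stood 232.2 mm above the foot, so the cup is on the floor. I'm releasing and backing out along the axis.

Request:
arm_command:
  rows:
    - {"x":0,"y":0,"z":0,"wx":0,"wy":0,"wz":0,"fingers":1}
    - {"x":0,"y":0,"z":0,"wx":0,"wy":0,"wz":0,"fingers":1}
    - {"x":0,"y":0,"z":0,"wx":0,"wy":0,"wz":0,"fingers":1}
    - {"x":0,"y":0,"z":0,"wx":0,"wy":0,"wz":0,"fingers":1}
    - {"x":0,"y":0,"z":0,"wx":0,"wy":0,"wz":0,"fingers":1}
    - {"x":-0.01,"y":-0.0014,"z":0.0173,"wx":0,"wy":0,"wz":0,"fingers":1}
    - {"x":-0.02,"y":-0.0028,"z":0.0346,"wx":0,"wy":0,"wz":0,"fingers":1}
    - {"x":-0.03,"y":-0.0042,"z":0.052,"wx":0,"wy":0,"wz":0,"fingers":1}

```text
clock: 12.5
eef_pos: [0.515, 0.0481, 0.3272]
ee_rot: [[0.859, 0.135, 0.494], [0.117, -0.991, 0.068], [0.499, -0.001, -0.867]]
contact_force: [0.8, -0.7, 0.5]
width: 0.0855
```

Request:
arm_command:
  rows:
    - {"x":-0.03,"y":-0.0042,"z":0.052,"wx":0,"wy":0,"wz":0,"fingers":1}
    - {"x":-0.03,"y":-0.0042,"z":0.052,"wx":0,"wy":0,"wz":0,"fingers":1}
    - {"x":0,"y":0,"z":0,"wx":0,"wy":0,"wz":0,"fingers":1}
    - {"x":0,"y":0,"z":0,"wx":0,"wy":0,"wz":0,"fingers":1}
    - {"x":0,"y":0,"z":0,"wx":0,"wy":0,"wz":0,"fingers":1}
    - {"x":0,"y":0,"z":0,"wx":0,"wy":0,"wz":0,"fingers":1}
    - {"x":0,"y":0,"z":0,"wx":0,"wy":0,"wz":0,"fingers":1}
    - {"x":0,"y":0,"z":0,"wx":0,"wy":0,"wz":0,"fingers":1}

```text
clock: 13.5
eef_pos: [0.486, 0.044, 0.3778]
ee_rot: [[0.859, 0.135, 0.494], [0.117, -0.991, 0.068], [0.499, -0.001, -0.867]]
contact_force: [-0.5, 0.8, 0.3]
width: 0.0854
```

Run:
```python
from go import *
goto([.0779,.0743,.30])
s=ctrl.observe()
ims=[]
for n,(x,y,w,h) in {"scene":(270,150,130,120),"wrist":(140,60,330,250)}.items():
    im=ctrl.snapshot(n);CC=cam(n,s);im=cv2.cvtColor(im,cv2.COLOR_RGB2BGR)
    z=400/h;im=cv2.resize(im[y:y+h,x:x+w],None,fx=z,fy=z,interpolation=cv2.INTER_CUBIC)
    W=lambda P:proj(CC,np.atleast_2d(P)@R.T+o)
    q=p[3];c=(.078*np.sin(q),.078-.078*np.cos(q))
    pts=[W(circ(.025,.09)),W(circ(.033,.108,c)),W(circ(.006,.15,c))]
    for P in pts: 
        for a in (P[::5]-[x,y])*z: cv2.circle(im,tuple(int(v) for v in a),1,(0,255,0),-1)
    ims.append(im)
o_=np.hstack(ims);cv2.imwrite("pics/post.png",cv2.resize(o_,None,fx=800/o_.shape[1],fy=800/o_.shape[1],interpolation=cv2.INTER_AREA))
```

```text
t 13.5 pot mm [ -0.5703  -0.3299 349.9425] shift [ 0.082   0.0865 -0.004 ] shares [ 0.1639  0.1731 -0.008 ] rot deg [-0.04   -0.0775  0.024 ] shares [-0.0003 -0.0007  0.0002] q [  3.1231   6.1883 112.9897   4.5746  31.0585  -7.9227] w 0.0853973602708659 F [-0.4556  0.7853  0.2915]
F pot [-0.1529  0.8398  0.4249] mis deg 0.09049465162315257
```

View pics/post.png

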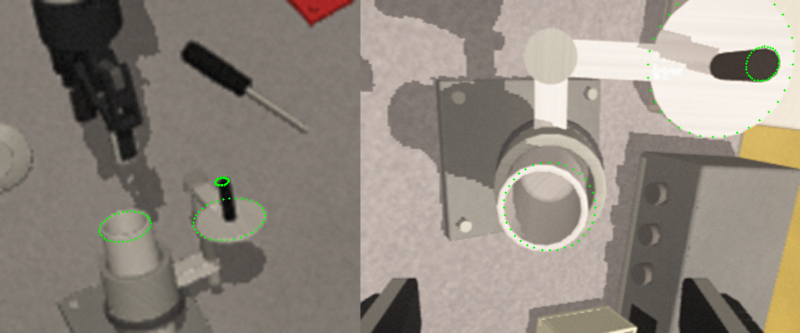

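The cup is seated: its rim shows at pot z=90, with only the bore's slack to the low side. The pin top and disc match the model at q≈1.52. I'm moving over the pin and down around it with the jaws at about 42 mm.

Request:
arm_command:
  rows:
    - {"x":0.0382,"y":0.0554,"z":0.0262,"wx":0,"wy":0,"wz":0,"fingers":0}
    - {"x":0.0382,"y":0.0554,"z":0.0262,"wx":0,"wy":0,"wz":0,"fingers":0}
    - {"x":0.0382,"y":0.0554,"z":0.0262,"wx":0,"wy":0,"wz":0,"fingers":0}
    - {"x":0,"y":0,"z":0,"wx":0,"wy":0,"wz":0,"fingers":0}
    - {"x":0.0198,"y":0.0027,"z":-0.0347,"wx":0,"wy":0,"wz":0,"fingers":0}
    - {"x":0.0198,"y":0.0027,"z":-0.0347,"wx":0,"wy":0,"wz":0,"fingers":0}
    - {"x":0.0198,"y":0.0027,"z":-0.0347,"wx":0,"wy":0,"wz":0,"fingers":0}
    - {"x":0,"y":0,"z":0,"wx":0,"wy":0,"wz":0,"fingers":0}
  newtons: 25

```text
clock: 14.6
eef_pos: [0.5731, 0.1307, 0.3624]
ee_rot: [[0.861, 0.134, 0.49], [0.117, -0.991, 0.067], [0.495, -0.0, -0.869]]
contact_force: [-0.4, 0.9, 0.5]
width: 0.0426
```

Run:
```python
from go import *
goto([.0779,.0743,.29])
s=ctrl.observe();im=ctrl.snapshot("wrist");CC=cam("wrist",s);im=cv2.cvtColor(im,cv2.COLOR_RGB2BGR)
q=p[3];c=(.078*np.sin(q),.078-.078*np.cos(q))
for P in (circ(.006,.15,c),circ(.033,.108,c)):
    for a in proj(CC,P@R.T+o)[::5]: cv2.circle(im,tuple(int(v) for v in a),1,(0,255,0),-1)
cv2.imwrite("pics/pin.png",im)
```

```text
t 14.6 pot mm [ 76.6349  73.7593 287.5916] shift [-0.0002  0.0005  0.0027] shares [-0.0004  0.001   0.0054] rot deg [ 0.022  -0.3399  0.069 ] shares [ 0.0002 -0.003   0.0006] q [ 12.2769  15.8757 102.6425  -4.2175  31.9678   7.5518] w 0.04255966233945336 F [-0.4171  0.8744  0.5485]
F pot [0.019  0.9229 0.6223] mis deg 0.34755545757083417
```

View pics/pin.png

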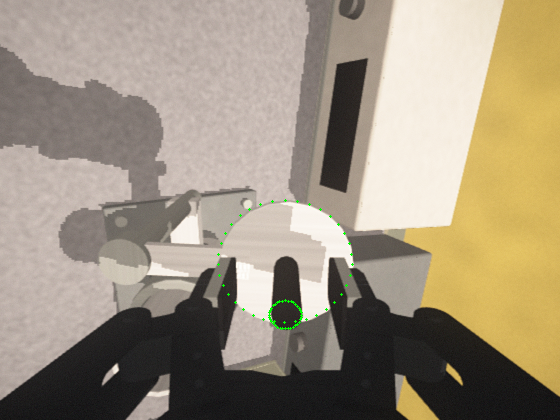

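The pin stands between the pads. I'm closing on it.

Request:
arm_command:
  rows:
    - {"x":0,"y":0,"z":0,"wx":0,"wy":0,"wz":0,"fingers":-1}
    - {"x":0,"y":0,"z":0,"wx":0,"wy":0,"wz":0,"fingers":-1}
    - {"x":0,"y":0,"z":0,"wx":0,"wy":0,"wz":0,"fingers":-1}
    - {"x":0,"y":0,"z":0,"wx":0,"wy":0,"wz":0,"fingers":-1}
    - {"x":0,"y":0,"z":0,"wx":0,"wy":0,"wz":0,"fingers":-1}
    - {"x":0,"y":0,"z":0,"wx":0,"wy":0,"wz":0,"fingers":-1}
    - {"x":0,"y":0,"z":0,"wx":0,"wy":0,"wz":0,"fingers":-1}
    - {"x":0,"y":0,"z":0,"wx":0,"wy":0,"wz":0,"fingers":-1}
  newtons: 25

```text
clock: 15.65
eef_pos: [0.5723, 0.1311, 0.3658]
ee_rot: [[0.859, 0.135, 0.494], [0.117, -0.991, 0.068], [0.499, -0.001, -0.867]]
contact_force: [-5.7, -1.7, 4.0]
width: 0.011
```

Run:
```python
from go import *
goto([.0779,.0743,.29])
s=ctrl.observe();a=inpot(s)/1000
q0=np.arctan2(a[0],.078-a[1]);print("q0",q0,"rad",np.hypot(a[0],.078-a[1]))
qs=np.r_[np.linspace(q0,0,17)]
P=np.c_[.078*np.sin(qs),.078-.078*np.cos(qs),0*qs+a[2]];P[0]=a
print(np.diff(P@R.T,axis=0)/.5)
```

```text
t 15.65 pot mm [ 77.7641  74.2303 290.9245] shift [ 0.0006  0.0001 -0.0007] shares [ 0.0011  0.0003 -0.0015] rot deg [-0.0329 -0.0616  0.0213] shares [-0.0003 -0.0005  0.0002] q [ 12.3298  15.603  102.539   -4.2208  32.0606   7.5528] w 0.010958704097607993 F [-5.7449 -1.6699  4.0218]
F pot [-3.1144 -0.8758  6.4421] mis deg 0.07301773345958128
q0 1.5223581476209807 rad 0.07785541710535276
[[ 0.001  -0.0148 -0.0006]
 [-0.0004 -0.0148 -0.0014]
 [-0.0017 -0.0146 -0.0021]
 [-0.0029 -0.0143 -0.0028]
 [-0.0041 -0.0139 -0.0034]
 [-0.0052 -0.0133 -0.004 ]
 [-0.0063 -0.0126 -0.0046]
 [-0.0073 -0.0118 -0.0051]
 [-0.0083 -0.0109 -0.0056]
 [-0.0092 -0.0099 -0.006 ]
 [-0.01   -0.0089 -0.0064]
 [-0.0107 -0.0077 -0.0067]
 [-0.0114 -0.0065 -0.007 ]
 [-0.0119 -0.0052 -0.0072]
 [-0.0123 -0.0038 -0.0073]
 [-0.0126 -0.0024 -0.0074]]
```

The grip is good: the radius reads 77.9 mm and q=1.522. I'm swinging along the arc.

Request:
arm_command:
  rows:
    - {"x":0.001,"y":-0.0148,"z":-0.0006,"wx":0,"wy":0,"wz":0,"fingers":-1}
    - {"x":-0.0004,"y":-0.0148,"z":-0.0014,"wx":0,"wy":0,"wz":0,"fingers":-1}
    - {"x":-0.0017,"y":-0.0146,"z":-0.0021,"wx":0,"wy":0,"wz":0,"fingers":-1}
    - {"x":-0.0029,"y":-0.0143,"z":-0.0028,"wx":0,"wy":0,"wz":0,"fingers":-1}
    - {"x":-0.0041,"y":-0.0139,"z":-0.0034,"wx":0,"wy":0,"wz":0,"fingers":-1}
    - {"x":-0.0052,"y":-0.0133,"z":-0.004,"wx":0,"wy":0,"wz":0,"fingers":-1}
    - {"x":-0.0063,"y":-0.0126,"z":-0.0046,"wx":0,"wy":0,"wz":0,"fingers":-1}
    - {"x":-0.0073,"y":-0.0118,"z":-0.0051,"wx":0,"wy":0,"wz":0,"fingers":-1}

```text
clock: 16.65
eef_pos: [0.5604, 0.0757, 0.3549]
ee_rot: [[0.855, 0.135, 0.5], [0.116, -0.991, 0.068], [0.505, -0.0, -0.863]]
contact_force: [1.6, 2.4, 5.0]
width: 0.0114
```

Run:
```python
from go import *
s=ctrl.observe();a=inpot(s)/1000
q0=np.arctan2(a[0],.078-a[1]);print("q0",q0,"rad",np.hypot(a[0],.078-a[1]),a,s["clock"],s["width"],R.T@s["contact_force"])
qs=np.linspace(q0,-.03,9)
P=np.c_[.078*np.sin(qs),.078-.078*np.cos(qs),0*qs+a[2]];P[0]=a
print(np.diff(P@R.T,axis=0)/.5)
```

```text
q0 0.7725521095438763 rad 0.0796665766175328 [0.0556 0.0209 0.2911] 16.65 0.011436075155061105 [4.1728 2.1847 3.3335]
[[-0.011  -0.0095 -0.007 ]
 [-0.0097 -0.0105 -0.0064]
 [-0.0106 -0.0093 -0.0068]
 [-0.0114 -0.008  -0.0071]
 [-0.0121 -0.0066 -0.0074]
 [-0.0126 -0.0052 -0.0076]
 [-0.0131 -0.0037 -0.0078]
 [-0.0134 -0.0021 -0.0078]]
```

Request:
arm_command:
  rows:
    - {"x":-0.009,"y":-0.0105,"z":-0.006,"wx":0,"wy":0,"wz":0,"fingers":-1}
    - {"x":-0.0097,"y":-0.0099,"z":-0.0064,"wx":0,"wy":0,"wz":0,"fingers":-1}
    - {"x":-0.0104,"y":-0.0089,"z":-0.0067,"wx":0,"wy":0,"wz":0,"fingers":-1}
    - {"x":-0.011,"y":-0.0077,"z":-0.007,"wx":0,"wy":0,"wz":0,"fingers":-1}
    - {"x":-0.0116,"y":-0.0065,"z":-0.0073,"wx":0,"wy":0,"wz":0,"fingers":-1}
    - {"x":-0.0121,"y":-0.0052,"z":-0.0074,"wx":0,"wy":0,"wz":0,"fingers":-1}
    - {"x":-0.0125,"y":-0.0038,"z":-0.0075,"wx":0,"wy":0,"wz":0,"fingers":-1}
    - {"x":-0.0128,"y":-0.0024,"z":-0.0075,"wx":0,"wy":0,"wz":0,"fingers":-1}

```text
clock: 17.65
eef_pos: [0.5164, 0.046, 0.3274]
ee_rot: [[0.854, 0.134, 0.502], [0.117, -0.991, 0.064], [0.506, 0.004, -0.862]]
contact_force: [-0.3, -12.6, 8.7]
width: 0.0112
```

Request:
arm_command:
  rows:
    - {"x":0,"y":0,"z":0,"wx":0,"wy":0,"wz":0,"fingers":-1}
    - {"x":0,"y":0,"z":0,"wx":0,"wy":0,"wz":0,"fingers":-1}
    - {"x":0,"y":0,"z":0,"wx":0,"wy":0,"wz":0,"fingers":-1}
    - {"x":0,"y":0,"z":0,"wx":0,"wy":0,"wz":0,"fingers":-1}
    - {"x":0,"y":0,"z":0,"wx":0,"wy":0,"wz":0,"fingers":-1}
    - {"x":0,"y":0,"z":0,"wx":0,"wy":0,"wz":0,"fingers":-1}
    - {"x":0,"y":0,"z":0,"wx":0,"wy":0,"wz":0,"fingers":-1}
    - {"x":0,"y":0,"z":0,"wx":0,"wy":0,"wz":0,"fingers":-1}

```text
clock: 18.65
eef_pos: [0.5153, 0.046, 0.3267]
ee_rot: [[0.856, 0.134, 0.498], [0.118, -0.991, 0.064], [0.503, 0.004, -0.865]]
contact_force: [-2.9, -15.3, 10.3]
width: 0.0113
```

```bash
python3 go.py -2 0 291
```

```text
t 18.65 pot mm [ -0.6954  -2.2884 291.0118] shift [-0.0014  0.0021 -0.0007] shares [-0.0028  0.0042 -0.0013] rot deg [0.213  0.1989 0.0713] shares [0.0019 0.0017 0.0006] q [  3.2627  12.0255 114.272    5.0672  23.6779  -8.6164] w 0.011294610920091826 F [ -2.8509 -15.3388  10.2655]
F pot [  0.8859 -14.8108  11.3421] mis deg 0.29997985276746586
```

Request:
arm_command:
  rows:
    - {"x":-0.0032,"y":-0.002,"z":-0.002,"wx":0,"wy":0,"wz":0,"fingers":-1}
    - {"x":-0.0032,"y":-0.002,"z":-0.002,"wx":0,"wy":0,"wz":0,"fingers":-1}
    - {"x":0,"y":0,"z":0,"wx":0,"wy":0,"wz":0,"fingers":-1}
    - {"x":0,"y":0,"z":0,"wx":0,"wy":0,"wz":0,"fingers":-1}
    - {"x":0,"y":0,"z":0,"wx":0,"wy":0,"wz":0,"fingers":-1}
    - {"x":0,"y":0,"z":0,"wx":0,"wy":0,"wz":0,"fingers":-1}
    - {"x":0,"y":0,"z":0,"wx":0,"wy":0,"wz":0,"fingers":-1}
    - {"x":0,"y":0,"z":0,"wx":0,"wy":0,"wz":0,"fingers":-1}

```text
clock: 19.65
eef_pos: [0.5139, 0.0454, 0.3258]
ee_rot: [[0.853, 0.134, 0.504], [0.117, -0.991, 0.066], [0.508, 0.002, -0.861]]
contact_force: [4.0, -6.2, 7.3]
width: 0.0113
```

```bash
python3 go.py -2 0 291
```

```text
t 19.65 pot mm [ -2.4298  -2.6876 291.0327] shift [0.     0.0027 0.0002] shares [0.     0.0054 0.0004] rot deg [0.0544 0.5423 0.0757] shares [0.0005 0.0047 0.0007] q [  3.1571  11.9271 114.6422   5.6322  23.0721  -9.1763] w 0.01134956114851408 F [ 4.0349 -6.2288  7.3281]
F pot [ 6.3949 -6.7182  4.7697] mis deg 0.550295530599753
```

The force is building while the pin hardly moves. One more firm nudge will tell whether this is the stop.

Request:
arm_command:
  rows:
    - {"x":-0.0034,"y":-0.0005,"z":-0.002,"wx":0,"wy":0,"wz":0,"fingers":-1}
    - {"x":-0.0034,"y":-0.0005,"z":-0.002,"wx":0,"wy":0,"wz":0,"fingers":-1}
    - {"x":0,"y":0,"z":0,"wx":0,"wy":0,"wz":0,"fingers":-1}
    - {"x":0,"y":0,"z":0,"wx":0,"wy":0,"wz":0,"fingers":-1}
    - {"x":0,"y":0,"z":0,"wx":0,"wy":0,"wz":0,"fingers":-1}
    - {"x":0,"y":0,"z":0,"wx":0,"wy":0,"wz":0,"fingers":-1}
    - {"x":0,"y":0,"z":0,"wx":0,"wy":0,"wz":0,"fingers":-1}
    - {"x":0,"y":0,"z":0,"wx":0,"wy":0,"wz":0,"fingers":-1}

```text
clock: 20.65
eef_pos: [0.5127, 0.0453, 0.3252]
ee_rot: [[0.85, 0.134, 0.51], [0.116, -0.991, 0.067], [0.515, 0.002, -0.857]]
contact_force: [13.1, -2.1, 4.8]
width: 0.0114
```

Run:
```python
from go import *
goto([0,-.0025,.291]);s=ctrl.observe();print("grasp pt",R.T@(np.array(s["eef_pos"])+np.array(s["ee_rot"])[:,2]*.1547-o)*1000)
```

```text
t 20.65 pot mm [ -3.7758  -2.6194 291.1202] shift [0.0033 0.0006 0.0018] shares [0.0066 0.0011 0.0036] rot deg [0.0034 0.978  0.0997] shares [0.     0.0085 0.0009] q [  3.1496  11.8276 114.9886   5.834   22.3912  -9.3614] w 0.011367475317962724 F [13.0566 -2.0769  4.7733]
F pot [13.3458 -3.8277 -2.1935] mis deg 0.9830801368965455
grasp pt [ -1.161   -3.0722 136.443 ]
```

It's at the stop: 13 N with no further travel. I'm opening and withdrawing along the pin axis.

Request:
arm_command:
  rows:
    - {"x":0,"y":0,"z":0,"wx":0,"wy":0,"wz":0,"fingers":0}
    - {"x":0,"y":0,"z":0,"wx":0,"wy":0,"wz":0,"fingers":0}
    - {"x":0,"y":0,"z":0,"wx":0,"wy":0,"wz":0,"fingers":0}
    - {"x":0,"y":0,"z":0,"wx":0,"wy":0,"wz":0,"fingers":0}
    - {"x":-0.01,"y":-0.0014,"z":0.0173,"wx":0,"wy":0,"wz":0,"fingers":0}
    - {"x":-0.02,"y":-0.0028,"z":0.0346,"wx":0,"wy":0,"wz":0,"fingers":0}
    - {"x":-0.03,"y":-0.0042,"z":0.052,"wx":0,"wy":0,"wz":0,"fingers":0}
    - {"x":-0.03,"y":-0.0042,"z":0.052,"wx":0,"wy":0,"wz":0,"fingers":0}

```text
clock: 21.65
eef_pos: [0.4624, 0.0398, 0.4006]
ee_rot: [[0.858, 0.135, 0.495], [0.117, -0.991, 0.068], [0.5, -0.001, -0.866]]
contact_force: [-1.0, 0.9, 0.5]
width: 0.0428
```

Request:
arm_command:
  rows:
    - {"x":-0.03,"y":-0.0042,"z":0.052,"wx":0,"wy":0,"wz":0,"fingers":0}
    - {"x":-0.03,"y":-0.0042,"z":0.052,"wx":0,"wy":0,"wz":0,"fingers":0}
    - {"x":0,"y":0,"z":0,"wx":0,"wy":0,"wz":0,"fingers":0}
    - {"x":0,"y":0,"z":0,"wx":0,"wy":0,"wz":0,"fingers":0}
    - {"x":0,"y":0,"z":0,"wx":0,"wy":0,"wz":0,"fingers":0}
    - {"x":0,"y":0,"z":0,"wx":0,"wy":0,"wz":0,"fingers":0}
    - {"x":0,"y":0,"z":0,"wx":0,"wy":0,"wz":0,"fingers":0}
    - {"x":0,"y":0,"z":0,"wx":0,"wy":0,"wz":0,"fingers":0}

```text
clock: 22.65
eef_pos: [0.4334, 0.0357, 0.4511]
ee_rot: [[0.859, 0.135, 0.494], [0.117, -0.991, 0.068], [0.499, -0.001, -0.867]]
contact_force: [-0.8, 0.4, -0.3]
width: 0.0428
```

Run:
```python
from go import *
s=ctrl.observe();print(s["clock"],inpot(s),s["contact_force"])
ims=[]
for n,(x,y,w,h) in {"scene":(130,130,290,220),"wrist":(140,60,330,250)}.items():
    im=ctrl.snapshot(n);CC=cam(n,s);im=cv2.cvtColor(im,cv2.COLOR_RGB2BGR)
    z=400/h;im=cv2.resize(im[y:y+h,x:x+w],None,fx=z,fy=z,interpolation=cv2.INTER_CUBIC)
    for P in [circ(.025,.09),circ(.033,.108),circ(.006,.15)]:
        for a in (proj(CC,P@R.T+o)[::6]-[x,y])*z: cv2.circle(im,tuple(int(v) for v in a),1,(0,255,0),-1)
    ims.append(im)
o_=np.hstack(ims);cv2.imwrite("pics/end.png",cv2.resize(o_,None,fx=800/o_.shape[1],fy=800/o_.shape[1],interpolation=cv2.INTER_AREA))
```

```text
22.65 [ -9.9975  -1.4592 440.1114] [-0.7679  0.3857 -0.2607]
```

View pics/end.png

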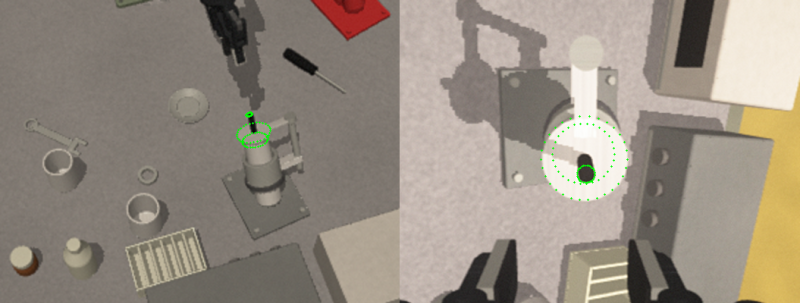

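The disc and pin sit on the q=0 model in both views. The two wide cups stand upright, and the bystanders look undisturbed.

```bash
python3 -c "
from plant import ctrl
print(ctrl.finish_job())"
```

```text
the job is handed in; nothing more can be done
None
```

The narrow crucible, the one nearest the robot, is seated in the pot of the grey source and released, and the shutter is shut over it. I handed the job in at 22.7 s on the robot's clock.

- **Which cup:** I picked it out in the pictures and confirmed it by grip width (49.4 mm) and by its sliding freely into the bore. I didn't try the two wider ones. They stand upright, untouched.
- **Seating:** it met the pot's floor at about 24 N, with the TCP 232.5 mm out along the axis. That matches the 232.2 mm it stood above the cup's foot at the grasp. A picture after release showed the rim at the right height, with only the bore's slack to the low side.
- **Shutter:** I gripped the pin and swung it from about 1.52 rad to the stop, where 13 N gave almost no further travel. The last pictures have the disc and pin at the shut position.
- **Small disagreement:** the gripped pin read about 1 mm (x) and 3 mm (y) off the model while the arm was loaded. I put this down to calibration and slip in the pads.
- **Final state:** the arm is clear of everything with no contact force. The bystanders looked unmoved by eye; I didn't measure them.

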